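# Sort two spacer plates into the thickness rack

## Robot

A 6-joint arm with a two-finger parallel gripper is mounted at the origin on the work surface. World frame = base frame: x ahead of the robot, y to its left, z up, the work surface at z = 0. Lengths are in m, angles in degrees, forces in N, time in s.
With the tool pointing down it reaches from about 0.375 to 0.925 m from the base axis. Payload 5.7 kg.
Tool frame: the origin (TCP) lies at the centre of the arm's flange, where the gripper is bolted on; the fingertips stand 173 mm ahead of it and the grasp point (between the pads) lies pinch_z ahead of it (pinch_z is the distance from the TCP to the grasp point, in m); y points along the fingers, x is the direction in which the jaws open and shut, and the axes are right-handed (so a half turn about y gives the same grasp; the last joint's range is limited). The gripper opens to 85 mm and grips with 20 to 120 N. Pads are 22 mm wide; open, the fingers measure 114 mm over their backs; the gripper's body (76 mm by 85 mm) begins 54 mm behind the grasp point. The pads swing forward as they close: fully open they stand 13 mm farther back than shut.
Start: joints at [62.046, 20.558, 86.54, -0, 72.909, -6.595], TCP at [0.219, 0.559, 0.405] pointing down, gripper open.
Joint ranges: [-170.27, 170.27], [-57.76, 135], [12.27, 136.19], [-55.21, 235.2], [11.17, 155.16], [-170.74, 170.74]. Speed limits (degrees/s): [136.94, 136.94, 180, 180, 180, 180].

## Interface

Orientations are given as a 3x3 rotation matrix whose columns are the frame's x, y, z axes.
In Python, from station import read_state, capture, get_calibration, finish_job, pinch_z gives the robot as it stands.
- The arm moves only by the tool apply_moves, never from a script. Its argument "rows" is a list of rows, each an object of numbers: "hand": the opening, from 0 (shut) to 1 (fully open); "tx", "ty", "tz": the shift along the tool's x, y, z in mm; "wx", "wy", "wz": the turn, a rotation vector about the tool's x, y, z in degrees. In form: [{"hand": .., "tx": .., "ty": .., "tz": .., "wx": .., "wy": .., "wz": ..}, ...]. A call has 1 to 5 rows; each row is the pose to reach, as a shift and turn from the pose measured when the call began, along the tool's axes at that moment; what a row does not reach only later rows make up. A row lasts 1/12 s, in which the tool goes at most 41.7 mm and 7.16 degrees, less where a joint would pass 70% of its speed; a pose out of reach is approached as far as the arm can. A call with a gripper value outside its range is refused whole. The fingers move at their own pace and stop on an object; "newtons" is the grip in N (left out, the last holds). Time passes only in rows, so rows that repeat a pose let the fingers close. It gives the time, the measured TCP pose, the force and the opening at its end, in the units of the state.
- read_state(): the state, without advancing time (a new reading comes with each control period).
- capture(name): name is "side" or "top" or "wrist"; returns (picture, depth): 480x640x3 uint8, red, green, blue; 480x640 float32, m along the optical axis (not along the pixel's ray), 0 where there is no reading.
- get_calibration(name): a dict with "mtx" (3x3 intrinsics, pixels), "dist" ([k1, k2, p1, p2, k3] as OpenCV has them; the pictures are not rectified), "view" (4x4, takes a point from world to camera coordinates). Camera axes: x right, y up, looking along -z (the intrinsics and any distortion apply to the point x, -y, -z); pixel columns grow to the right and rows downward; lengths in m; the calibration is good to about 2 mm. A picture is of the moment at which its call begins: read the wrist's pose just before it. get_calibration takes no time and is no camera call; for the wrist camera it gives the pose at the moment of the call.
- finish_job(): hands the job in, once; it reports no verdict.
The state is a dict: "time_s": time; "joint_positions": joint angles; "joint_vel": joint speeds; "joint_efforts": joint torques, N m; "position": TCP position; "tcp_rot": TCP orientation; "force": force on the tool from outside, world axes, zero at the start; "wrist_torque": the same for the moment, N m; "finger_gap": finger opening in m.
Only numpy, scipy, OpenCV 4.12 (cv2) and the standard library are available. Lean on these libraries where they do the work, as an engineer would, in place of code of your own. Each camera call takes 0.05 s, during which the arm holds its last target. There are 200 camera calls.

## Task

Sort the two aluminium spacer plates into the steel thickness rack: stand each one, fully home on the slot floor and released, in the narrowest slot that will take it. The rack's comb may be clamped off-centre, so touch down slowly, feel lightly for the slot and lower each plate in without forcing, ramming or dropping it, and leave everything else on the bench where it is.

Things in the scene. Friction and masses are not known exactly. Their poses are not given: they have to be found in the camera images.
- rack: Thickness-sorting rack fixed to the bench: steel comb clamped in a grey cradle, 90 (x) x 226 mm (y), end lugs 24 mm high. Origin: centre of the cradle's underside, z up. Four slots in a row along own y, narrowing from +y to -y; each runs along x, open on top. The comb is clamped off-centre: ALL slots are shifted together along y by one unknown amount, up to 8 mm either way; it then stays.
- slot_17 (a point): nominal middle of the 17 mm wide slot (+51 mm along rack y), at rib-top height, 42 mm over the bench. Fixed to the cradle, so the true slot is off by the comb's unknown shift along rack y, to be felt or seen. All slots: floor 14 mm over the bench (28 mm deep), ribs 60 mm long in x with flat tops and square edges.
- slot_14 (a point): nominal middle of the 14 mm slot (+17 mm along rack y), at rib-top height; true one shifted as the others. Ribs between slots are 18.5 to 24.5 mm wide, the outermost 25.5 mm (+y) and 30 mm (-y).
- slot_11 (a point): nominal middle of the 11 mm slot (-17 mm along rack y), at rib-top height; true one shifted as the others. Across both ends of all slots runs a low stop strip, 38 to 43 mm from the middle in x and 6 mm above the slot floor: a 60 mm plate has 8 mm of room lengthwise either way.
- slot_8 (a point): nominal middle of the 8 mm slot (-51 mm along rack y), at rib-top height; true one shifted as the others; no plate here is thin enough for it.
- thin_plate: the thinner aluminium spacer plate, 60 mm long (own x), 9.5 mm thick (own y), 65 mm high (own z), about 110 g, standing on its long edge on the bench; origin at the centre of its underside. Its two flat faces are gripped across the thickness, near the top.
- thick_plate: the thicker aluminium spacer plate, 60 mm long (own x), 15.5 mm thick (own y), 65 mm high (own z), about 170 g, standing on its long edge on the bench; origin at the centre of its underside. Its two flat faces are gripped across the thickness, near the top.
- bush: bystander: bare steel bush (short tube), 44 mm outside, 28 mm bore, 22 mm high, standing on its end; not to be moved
- vblock: bystander: dark steel V-block, 50 x 40 x 36 mm; not to be moved
- can: bystander: spray can, 66 mm diameter, 190 mm tall, standing; not to be moved
- screwdriver: bystander: screwdriver lying on the bench, orange handle; not to be moved
- bore_gauge: bystander: hand-held bore gauge lying on the bench, black body, about 180 mm long, 20 mm wide and 18 mm high; not to be moved
- jar: bystander: small amber jar, 52 mm diameter, 60 mm tall; not to be moved

How it is judged (in metres and radians):
At the end, for the whole second after the job is handed in: The 9.5 mm plate stands in the 11 mm slot and the 15.5 mm plate in the 17 mm slot, both upright and at rest with their undersides on the slot floor (14 mm over the bench, less than 2.5 mm above it), between the low end strips (y of thin_plate in the frame of rack between -0.027 and -0.007 m and x of thin_plate in the frame of rack between -0.0125 and 0.0125 m and z of thin_plate in the frame of rack between 0.011 and 0.0165 m and angle between each of thin_plate, thick_plate's own z axis and vertical below 0.12 rad and angle between the x axis of each of thin_plate, thick_plate and the x axis of rack, either way round below 0.12 rad and linear speed of each of thin_plate, thick_plate below 0.02 m/s and y of thick_plate in the frame of rack between 0.041 and 0.061 m and x of thick_plate in the frame of rack between -0.0125 and 0.0125 m and z of thick_plate in the frame of rack between 0.011 and 0.0165 m); the robot touches nothing.
It fails at once if a plate is forced or rammed against the rack (over 90 N) (contact force between any of thin_plate, thick_plate and rack above 90 N).
It fails at once if a plate is dropped into the rack (falling faster than 0.35 m/s inside it) ((linear speed of thin_plate above 0.35 m/s and horizontal distance between thin_plate and rack below 0.09 m and z of thin_plate in the frame of rack below 0.041 m) or (linear speed of thick_plate above 0.35 m/s and horizontal distance between thick_plate and rack below 0.09 m and z of thick_plate in the frame of rack below 0.041 m)).
It fails at once if a bystander is moved more than 30 mm (distance of any of bush, vblock, can, screwdriver, bore_gauge, jar from where it was at the start of the episode above 0.03 m).
It also fails if it takes over 64 s, if anything falls off the work surface, if the arm or the gripper's body presses on something with over 40 N, if the wrist force passes 120 N, or if a joint passes its speed limit or range.

## Working session

There is one attempt and no reset: what is moved stays moved. The work goes in short steps, Python scripts to look and compute and a tool call to move; the robot and the scene stay as the last step left them, time stands still between calls to the robot, and variables do not carry over. Pictures are saved under pics/ and viewed, on a budget of 10 in all, crops included, one or two more only if the job needs it, and the job is handed in when it is done.

Besides the shell and the picture viewer there is one more tool, called after "Call:" as name(argument=value, ...) on one line, values as JSON. apply_moves: Moves the arm, as the interface text tells. Its arguments: {"type":"object","properties":{"rows":{"type":"array","items":{"type":"object","properties":{"hand":{"type":"number"},"tx":{"type":"number"},"ty":{"type":"number"},"tz":{"type":"number"},"wx":{"type":"number"},"wy":{"type":"number"},"wz":{"type":"number"}}}},"newtons":{"type":"number"}},"required":["rows"]}

```bash
ls; mkdir -p pics; cat > h.py <<'E'
import numpy as np, cv2
from station import *
def snap(name,fn=None):
    c=get_calibration(name); im,d=capture(name)
    if fn: cv2.imwrite('pics/'+fn,im[:,:,::-1])
    np.savez(''+name+'.npz',im=im,d=d,mtx=c['mtx'],dist=c['dist'],view=c['view'])
    return im,d,c
def load(name): 
    z=np.load(''+name+'.npz'); return z['im'],z['d'],z
def ray(c,uv):
    p=cv2.undistortPoints(np.array(uv,float).reshape(-1,1,2),np.array(c['mtx']),np.array(c['dist'])).reshape(-1,2)
    V=np.linalg.inv(np.array(c['view']))
    dirs=np.c_[p[:,0],-p[:,1],-np.ones(len(p))]@V[:3,:3].T
    return V[:3,3],dirs
def atz(c,uv,z):
    o,d=ray(c,uv); return o+d*((z-o[2])/d[:,2])[:,None]
def atdepth(c,uv,dep):
    o,d=ray(c,uv); return o+d*np.asarray(dep)[:,None]
E
python3 - <<'E'
from h import *
print(read_state(), pinch_z if not callable(pinch_z) else pinch_z())
a=snap('top','top.png');b=snap('side','side.png')
for c in (a,b): print(np.round(np.linalg.inv(c[2]['view']),3),c[2]['mtx'])
E
```

```text
pics
{'time_s': 0.0, 'joint_positions': array([ 6.20469357e+01,  2.05991401e+01,  8.65988414e+01,  9.01932899e-05,
        7.29080506e+01, -6.59601223e+00]), 'joint_vel': array([ 0.07558622, -0.15613054, -0.03858675,  0.11528366,  0.15762106,
       -0.05834772]), 'joint_efforts': array([ 1.87311351e-03, -5.27627635e+01, -2.78618538e+01, -1.40694679e-04,
        1.32938940e-02,  5.11384906e-05]), 'position': array([0.21835809, 0.55847257, 0.40384173]), 'tcp_rot': array([[ 3.64178413e-01, -8.68799156e-04, -9.31328797e-01],
       [ 9.31327389e-01, -1.63399772e-03,  3.64179386e-01],
       [-1.83818788e-03, -9.99998288e-01,  2.14069752e-04]]), 'force': array([ 0.49872684,  0.73096247, -0.4928219 ]), 'wrist_torque': array([-0.02399121,  0.01842132, -0.01596612]), 'finger_gap': 0.08539526316344051} 0.1547
[[-0.001  0.998 -0.055  0.54 ]
 [-1.    -0.002 -0.018  0.011]
 [-0.018  0.055  0.998  0.958]
 [ 0.     0.     0.     1.   ]] [[462.95808383   0.         319.54575403]
 [  0.         462.95808383 238.44429646]
 [  0.           0.           1.        ]]
[[ 0.949  0.183 -0.256  0.291]
 [-0.315  0.583 -0.749 -0.875]
 [ 0.012  0.792  0.611  0.769]
 [ 0.     0.     0.     1.   ]] [[514.88311683   0.         322.69413147]
 [  0.         514.88311683 234.57897334]
 [  0.           0.           1.        ]]
```

View pics/top.png

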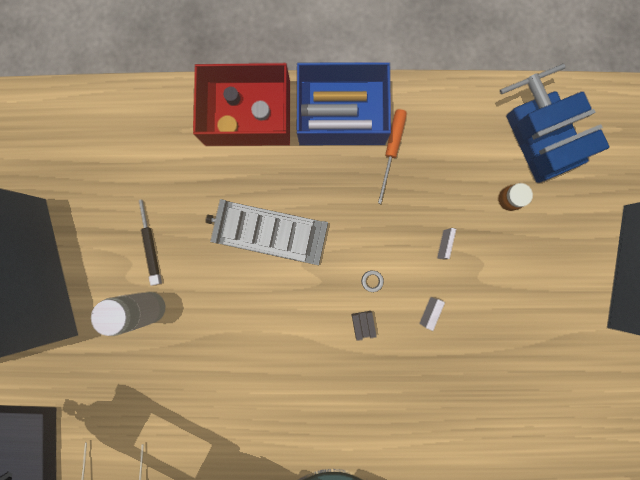

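View pics/side.png

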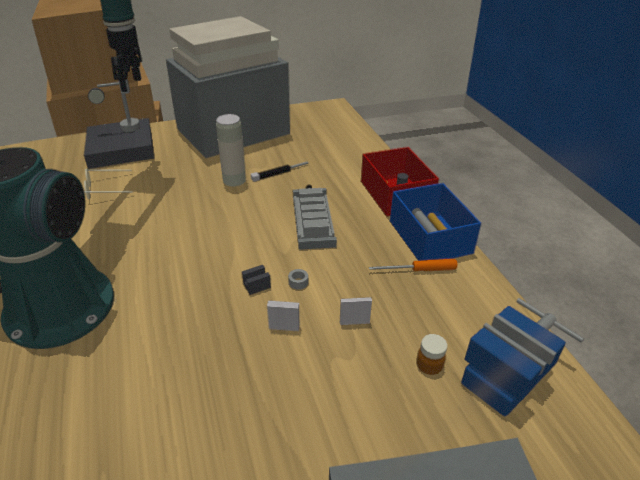

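The top view shows the rack at about (270,232), the plates at (447,243) and (432,313), the V-block at (364,325) and the bush at (372,281). Tool y is the approach axis. Next I'll enlarge the rack and the plates.

```bash
python3 - <<'E'
from h import *
im,d,c=load('top')
a=cv2.resize(im[190:275,200:340],None,fx=5,fy=5,interpolation=cv2.INTER_CUBIC)
b=cv2.resize(im[220:340,340:480],None,fx=5,fy=5,interpolation=cv2.INTER_CUBIC)
cv2.imwrite('pics/c1.png',a[:,:,::-1]);cv2.imwrite('pics/c2.png',b[:,:,::-1])
E
```

```text
(no output)
```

View pics/c1.png

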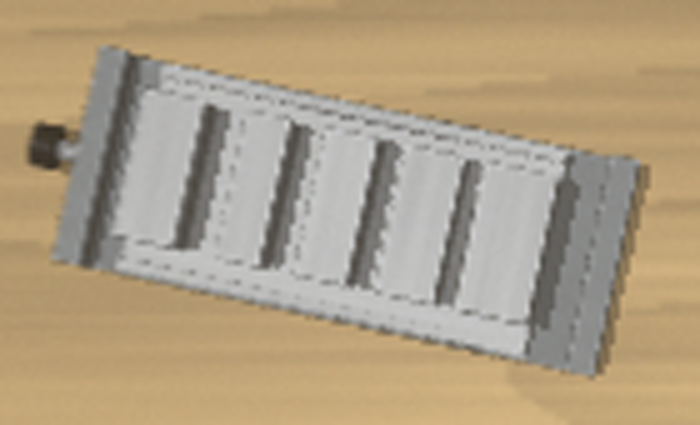

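View pics/c2.png

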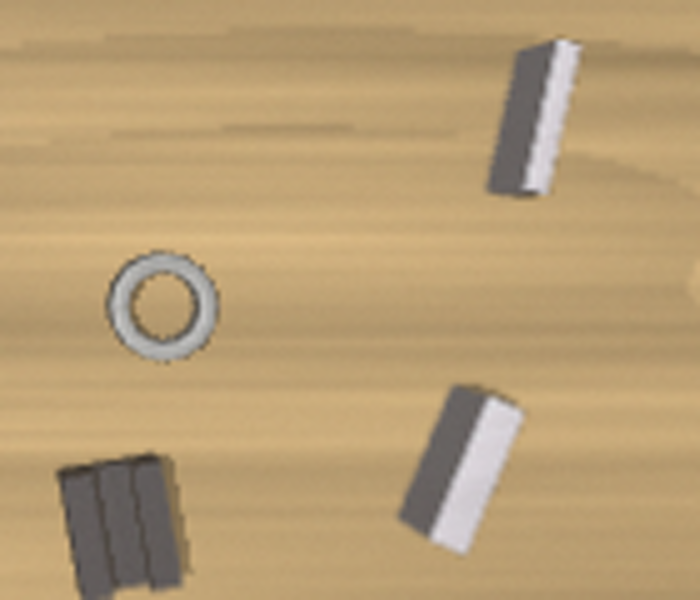

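```bash
cat >> h.py <<'E'
def T2tool(s,goal):  # world goal for TCP -> tool-frame shift mm
    return s['tcp_rot'].T@(np.asarray(goal)-s['position'])*1000
E
python3 - <<'E'
from h import *
im,d,c=load('top')
R=lambda l:np.array(l)/5+[200,190]; P=lambda l:np.array(l)/5+[340,220]
lug=atz(c,R([(103,45),(52,262),(640,160),(597,378)]),.024)[:,:2]
print('lug',lug.round(4),'cen',lug.mean(0))
m=(lug[0]+lug[1])/2-(lug[2]+lug[3])/2; L=np.linalg.norm(m); ry=m/L; rx=np.array([ry[1],-ry[0]])
print('len',L,'ry',ry,'ang rx',np.degrees(np.arctan2(rx[1],rx[0])))
cen=lug.mean(0)
sl=atz(c,R([(205,105),(178,247),(293,125),(262,267),(378,140),(350,285),(465,160),(437,303),(145,85),(115,240),(558,175),(528,322)]),.042)[:,:2]-cen
q=np.c_[sl@rx,sl@ry]*1000; print(q.round(1)); print('s',(q[:,1].reshape(-1,2).mean(1)-[59.5,24,-11.5,-47,85,-85]).round(1))
for n,l in (('thin',[(560,38),(582,42),(547,195),(522,192)]),('thick',[(490,395),(524,410),(465,555),(432,535)])):
    p=atz(c,P(l),.065)[:,:2]; e=(p[0]+p[1]-p[2]-p[3])/2
    print(n,p.mean(0).round(4),np.linalg.norm(e),np.linalg.norm(p[1]-p[0]),np.degrees(np.arctan2(e[1],e[0])))
# depth check
for uv in ([447,243],[432,313],[249,228]):
    print(uv,d[uv[1],uv[0]],atdepth(c,[uv],[d[uv[1],uv[0]]]))
w=get_calibration('wrist'); s=read_state(); V=np.linalg.inv(w['view'])
print('cam in tool',(s['tcp_rot'].T@(V[:3,3]-s['position'])).round(4),(s['tcp_rot'].T@V[:3,:3]).round(3))
E
```

```text
lug [[0.6726 0.2297]
 [0.5839 0.2496]
 [0.6248 0.0104]
 [0.5368 0.0278]] cen [0.60452029 0.12936094]
len 0.22556993750150933 ry [0.21029068 0.97763891] ang rx -12.13938721164334
[[ 28.8  62.1]
 [-28.9  60.3]
 [ 28.3  25.8]
 [-29.7  25.7]
 [ 29.4  -8.7]
 [-29.3 -10.2]
 [ 28.8 -44.4]
 [-29.  -45.6]
 [ 31.6  87.6]
 [-31.5  85.6]
 [ 30.7 -81.8]
 [-28.8 -82.5]]
s [1.7 1.8 2.  2.  1.6 2.9]
thin [ 0.5794 -0.226 ] 0.061145740873053786 0.008654566555735169 -14.275013671031289
thick [ 0.4426 -0.1953] 0.05893718253375397 0.014234429594975324 -22.97464541917294
[447, 243] 0.8976079 [[ 0.58043945 -0.22123301  0.05684242]]
[432, 313] 0.8834252 [[ 0.44584143 -0.1887098   0.06424131]]
[249, 228] 0.92250735 [[0.61174162 0.16796159 0.04055415]]
cam in tool [-0.0007  0.032   0.0708] [[ 1.    -0.001  0.   ]
 [ 0.001  0.283 -0.959]
 [ 0.001  0.959  0.283]]
```

Call:
apply_moves(rows=[{"tx":-133,"tz":-150},{"tx":-133,"tz":-150},{"tx":-133,"tz":-150},{"tx":-133,"tz":-150},{"tx":-133,"tz":-150}])

```text
invalid input
```

Call:
apply_moves(rows=[{"tx":-133,"tz":-150},{"tx":-133,"tz":-150},{"tx":-133,"tz":-150},{"tx":-133,"tz":-150},{"tx":-133,"tz":-150}])

```text
invalid input
```

Call:
apply_moves(rows=[{"tx":-176,"tz":-92,"ty":27},{"tx":-176,"tz":-92,"ty":27},{"tx":-176,"tz":-92,"ty":27},{"tx":-176,"tz":-92,"ty":27},{"tx":-176,"tz":-92,"ty":27}])

```text
invalid input
```

Call:
apply_moves(rows=[{"tx":-176,"tz":-92,"ty":27},{"tx":-176,"tz":-92,"ty":27},{"tx":-176,"tz":-92,"ty":27},{"tx":-176,"tz":-92,"ty":27},{"tx":-176,"tz":-92,"ty":27}])

```text
invalid input
```

Call:
apply_moves(rows=[{"hand":1,"tx":-133,"ty":0,"tz":-150,"wx":0,"wy":0,"wz":0},{"hand":1,"tx":-133,"ty":0,"tz":-150,"wx":0,"wy":0,"wz":0},{"hand":1,"tx":-133,"ty":0,"tz":-150,"wx":0,"wy":0,"wz":0},{"hand":1,"tx":-133,"ty":0,"tz":-150,"wx":0,"wy":0,"wz":0},{"hand":1,"tx":-133,"ty":0,"tz":-150,"wx":0,"wy":0,"wz":0}])

```text
time_s: 0.52
position: [0.3099, 0.3776, 0.4037]
tcp_rot: [[0.364, -0.001, -0.931], [0.931, -0.003, 0.364], [-0.003, -1.0, 0.0]]
force: [0.8, 0.5, 0.2]
finger_gap: 0.0854
```

Call:
apply_moves(rows=[{"hand":1,"tx":-133,"ty":0,"tz":-150,"wx":0,"wy":0,"wz":0},{"hand":1,"tx":-133,"ty":0,"tz":-150,"wx":0,"wy":0,"wz":0},{"hand":1,"tx":-133,"ty":0,"tz":-150,"wx":0,"wy":0,"wz":0},{"hand":1,"tx":-133,"ty":0,"tz":-150,"wx":0,"wy":0,"wz":0},{"hand":1,"tx":-133,"ty":0,"tz":-150,"wx":0,"wy":0,"wz":0}])

```text
time_s: 0.93
position: [0.4016, 0.1968, 0.404]
tcp_rot: [[0.364, -0.001, -0.931], [0.931, -0.003, 0.364], [-0.004, -1.0, 0.0]]
force: [1.6, 0.6, -0.2]
finger_gap: 0.0854
```

Call:
apply_moves(rows=[{"hand":1,"tx":-176,"ty":27,"tz":-92,"wx":0,"wy":0,"wz":0},{"hand":1,"tx":-176,"ty":27,"tz":-92,"wx":0,"wy":0,"wz":0},{"hand":1,"tx":-176,"ty":27,"tz":-92,"wx":0,"wy":0,"wz":0},{"hand":1,"tx":-176,"ty":27,"tz":-92,"wx":0,"wy":0,"wz":0},{"hand":1,"tx":-176,"ty":27,"tz":-92,"wx":0,"wy":0,"wz":0}])

```text
time_s: 1.35
position: [0.4228, -0.003, 0.3772]
tcp_rot: [[0.365, -0.002, -0.931], [0.931, -0.004, 0.365], [-0.004, -1.0, 0.0]]
force: [1.1, 1.1, -0.2]
finger_gap: 0.0855
```

Call:
apply_moves(rows=[{"hand":1,"tx":-176,"ty":27,"tz":-92,"wx":0,"wy":0,"wz":0},{"hand":1,"tx":-176,"ty":27,"tz":-92,"wx":0,"wy":0,"wz":0},{"hand":1,"tx":-176,"ty":27,"tz":-92,"wx":0,"wy":0,"wz":0},{"hand":1,"tx":-176,"ty":27,"tz":-92,"wx":0,"wy":0,"wz":0},{"hand":1,"tx":-176,"ty":27,"tz":-92,"wx":0,"wy":0,"wz":0}])

```text
time_s: 1.77
position: [0.4439, -0.2032, 0.3505]
tcp_rot: [[0.365, -0.002, -0.931], [0.931, -0.004, 0.365], [-0.004, -1.0, -0.0]]
force: [0.7, -0.4, 0.6]
finger_gap: 0.0853
```

```bash
python3 - <<'E'
from h import *
im,d,c=snap('wrist','w1.png'); s=read_state(); print(s['position'],s['tcp_rot'].round(4)); print((s['position']-[0.4426,-.1953,0]))
E
```

```text
[ 0.44551484 -0.20845333  0.35021136] [[ 3.665e-01  2.000e-04 -9.304e-01]
 [ 9.304e-01 -8.900e-03  3.665e-01]
 [-8.200e-03 -1.000e+00 -3.500e-03]]
[ 0.00291484 -0.01315333  0.35021136]
```

View pics/w1.png

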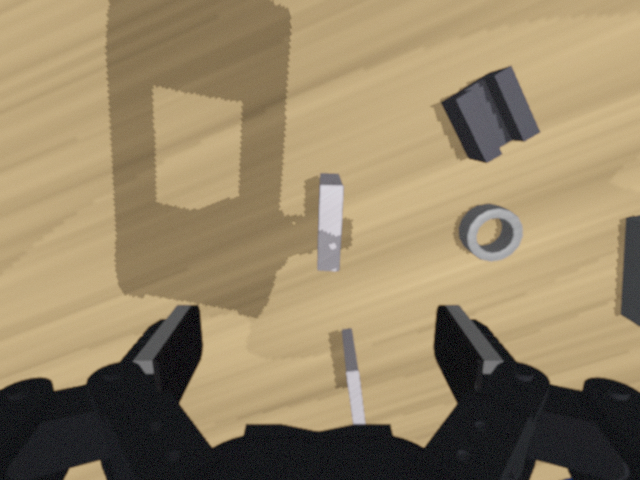

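The wrist view shows the thick plate's top face with corners at about (320,185), (343,185), (340,271) and (317,270). The thin plate is at about (352,380).

```bash
python3 - <<'E'
from h import *
im,d,c=load('wrist')
p=atz(c,[(320,184.5),(343,185),(340,271),(317.5,270)],.065)[:,:2]; e=(p[0]+p[1]-p[2]-p[3])/2
print(p.round(4),p.mean(0).round(4),np.linalg.norm(e),np.linalg.norm(p[1]-p[0]),np.degrees(np.arctan2(e[1],e[0])))
s=read_state(); print(s['position'],s['tcp_rot'].round(4),s['joint_vel'].round(2))
print(T2tool(s,[p.mean(0)[0],p.mean(0)[1],.051+.1547]))
E
```

```text
[[ 0.4135 -0.1918]
 [ 0.4192 -0.178 ]
 [ 0.4742 -0.2006]
 [ 0.4678 -0.2148]] [ 0.4437 -0.1963] 0.059238412498269506 0.014872784534232443 157.37831939253056
[ 0.44551484 -0.20845333  0.35021136] [[ 3.665e-01  2.000e-04 -9.304e-01]
 [ 9.304e-01 -8.900e-03  3.665e-01]
 [-8.200e-03 -1.000e+00 -3.500e-03]] [ 4.38 -2.04  1.19  1.82  0.65  8.06]
[ 11.81244763 144.3966694    6.68501462]
```

Call:
apply_moves(rows=[{"hand":0.6,"tx":11,"ty":60,"tz":6,"wx":0,"wy":1.3,"wz":0},{"hand":0.6,"tx":11,"ty":80,"tz":6,"wx":0,"wy":1.3,"wz":0},{"hand":0.6,"tx":11,"ty":80,"tz":6,"wx":0,"wy":1.3,"wz":0},{"hand":0.6,"tx":11,"ty":80,"tz":6,"wx":0,"wy":1.3,"wz":0},{"hand":0.6,"tx":11,"ty":80,"tz":6,"wx":0,"wy":1.3,"wz":0}])

```text
time_s: 2.23
position: [0.4444, -0.1967, 0.2712]
tcp_rot: [[0.387, 0.001, -0.922], [0.922, -0.009, 0.387], [-0.008, -1.0, -0.004]]
force: [1.1, -0.1, 0.8]
finger_gap: 0.0513
```

```bash
python3 - <<'E'
from h import *
s=read_state(); print(s['position'],s['tcp_rot'].round(4),s['joint_vel'].round(2),s['force'])
print(T2tool(s,[.4434,-.1960,.051+.1547]))
E
```

```text
[ 0.44443063 -0.19667481  0.27117996] [[ 3.869e-01  6.000e-04 -9.221e-01]
 [ 9.221e-01 -9.200e-03  3.868e-01]
 [-8.300e-03 -1.000e+00 -4.100e-03]] [ 0.11 -1.54 -1.27 -0.   -0.43 -0.02] [ 1.13213221 -0.07246805  0.79287724]
[ 0.76413244 65.47033983  1.48108483]
```

Call:
apply_moves(rows=[{"hand":0.6,"tx":0.8,"ty":30,"tz":1.5,"wx":0.23,"wy":0,"wz":-0.47},{"hand":0.6,"tx":0.8,"ty":50,"tz":1.5,"wx":0.23,"wy":0,"wz":-0.47},{"hand":0.6,"tx":0.8,"ty":65.5,"tz":1.5,"wx":0.23,"wy":0,"wz":-0.47},{"hand":0.6,"tx":0.8,"ty":65.5,"tz":1.5,"wx":0.23,"wy":0,"wz":-0.47},{"hand":0.6,"tx":0.8,"ty":65.5,"tz":1.5,"wx":0.23,"wy":0,"wz":-0.47}])

```text
time_s: 2.65
position: [0.4443, -0.1962, 0.2073]
tcp_rot: [[0.386, 0.002, -0.922], [0.922, -0.001, 0.386], [-0.0, -1.0, -0.002]]
force: [-0.1, 0.2, 0.2]
finger_gap: 0.0512
```

Call:
apply_moves(newtons=40, rows=[{"hand":0.4,"tx":0,"ty":0,"tz":0,"wx":0,"wy":0,"wz":0},{"hand":0.3,"tx":0,"ty":0,"tz":0,"wx":0,"wy":0,"wz":0},{"hand":0.2,"tx":0,"ty":0,"tz":0,"wx":0,"wy":0,"wz":0},{"hand":0.1,"tx":0,"ty":0,"tz":0,"wx":0,"wy":0,"wz":0},{"hand":0.05,"tx":0,"ty":0,"tz":0,"wx":0,"wy":0,"wz":0}])

```text
time_s: 3.07
position: [0.4449, -0.1965, 0.2088]
tcp_rot: [[0.386, 0.004, -0.922], [0.922, -0.003, 0.386], [-0.001, -1.0, -0.005]]
force: [-1.0, 1.4, 9.5]
finger_gap: 0.0148
```

Call:
apply_moves(newtons=40, rows=[{"hand":0,"tx":0,"ty":0,"tz":0,"wx":0,"wy":0,"wz":0},{"hand":0,"tx":0,"ty":0,"tz":0,"wx":0,"wy":0,"wz":0},{"hand":0,"tx":0,"ty":0,"tz":0,"wx":0,"wy":0,"wz":0},{"hand":0,"tx":0,"ty":0,"tz":0,"wx":0,"wy":0,"wz":0}])

```text
time_s: 3.4
position: [0.4449, -0.1964, 0.2088]
tcp_rot: [[0.386, 0.004, -0.922], [0.922, -0.003, 0.386], [-0.001, -1.0, -0.005]]
force: [0.1, 0.2, 2.8]
finger_gap: 0.0151
```

```bash
python3 - <<'E'
from h import *
im,d,c=snap('wrist','w2.png');s=read_state(); print(s)
E
```

```text
{'time_s': 3.45, 'joint_positions': array([-3.19717706e+01,  2.73775796e+01,  1.11674437e+02,  8.08899685e-03,
        4.06698025e+01, -9.92533509e+01]), 'joint_vel': array([-0.10078117,  0.02851672,  0.04266048, -0.01964869,  0.12114686,
        0.02923312]), 'joint_efforts': array([-2.47223483e-02, -4.66000128e+01, -1.46646470e+01, -4.41519260e-04,
       -2.15770584e-01, -2.13126717e-03]), 'position': array([ 0.44487529, -0.19644224,  0.20882323]), 'tcp_rot': array([[ 3.86302606e-01,  4.16739964e-03, -9.22362689e-01],
       [ 9.22371845e-01, -2.49276741e-03,  3.86295178e-01],
       [-6.89389263e-04, -9.99988209e-01, -4.80685465e-03]]), 'force': array([-0.92025408,  0.02828825,  1.6647317 ]), 'wrist_torque': array([0.07505123, 0.06158768, 0.06034696]), 'finger_gap': 0.014944228425985138}
```

View pics/w2.png

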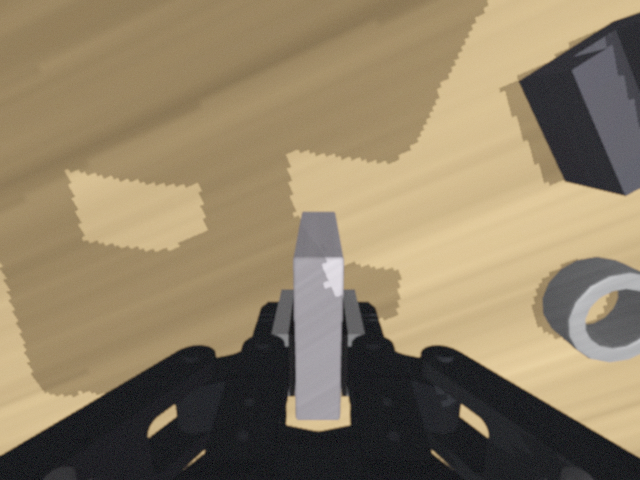

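Call:
apply_moves(rows=[{"hand":0,"tx":0,"ty":-20,"tz":0,"wx":0,"wy":0,"wz":0},{"hand":0,"tx":0,"ty":-50,"tz":0,"wx":0.27,"wy":0,"wz":0},{"hand":0,"tx":0,"ty":-80,"tz":0,"wx":0.27,"wy":0,"wz":0},{"hand":0,"tx":0,"ty":-110,"tz":0,"wx":0.27,"wy":0,"wz":0},{"hand":0,"tx":0,"ty":-120,"tz":0,"wx":0.27,"wy":0,"wz":0}])

```text
time_s: 3.87
position: [0.4453, -0.1967, 0.3324]
tcp_rot: [[0.386, 0.004, -0.922], [0.922, -0.003, 0.386], [-0.002, -1.0, -0.005]]
force: [0.2, -0.7, -1.3]
finger_gap: 0.0149
```

Call:
apply_moves(rows=[{"hand":0,"tx":30,"ty":0,"tz":0,"wx":0,"wy":-1,"wz":0},{"hand":0,"tx":65,"ty":0,"tz":-2,"wx":0,"wy":-2,"wz":0},{"hand":0,"tx":105,"ty":0,"tz":-4,"wx":0,"wy":-3,"wz":0},{"hand":0,"tx":145,"ty":0,"tz":-5,"wx":0,"wy":-4,"wz":0},{"hand":0,"tx":185,"ty":0,"tz":-6,"wx":0,"wy":-5,"wz":0}])

```text
time_s: 4.28
position: [0.5224, -0.0268, 0.3314]
tcp_rot: [[0.304, 0.003, -0.953], [0.953, -0.003, 0.304], [-0.002, -1.0, -0.004]]
force: [1.0, 0.1, -1.8]
finger_gap: 0.0147
```

Call:
apply_moves(rows=[{"hand":0,"tx":40,"ty":0,"tz":-4,"wx":0,"wy":-1,"wz":0},{"hand":0,"tx":80,"ty":0,"tz":-7,"wx":0,"wy":-2,"wz":0},{"hand":0,"tx":120,"ty":0,"tz":-11,"wx":0,"wy":-4,"wz":0},{"hand":0,"tx":145,"ty":0,"tz":-13,"wx":0,"wy":-5,"wz":0},{"hand":0,"tx":155,"ty":0,"tz":-14,"wx":0,"wy":-5.5,"wz":0}])

```text
time_s: 4.7
position: [0.5838, 0.1201, 0.33]
tcp_rot: [[0.208, 0.003, -0.978], [0.978, -0.002, 0.208], [-0.001, -1.0, -0.004]]
force: [0.2, -0.5, -0.9]
finger_gap: 0.0149
```

```bash
python3 - <<'E'
from h import *
im,d,c=snap('wrist','w3.png');s=read_state(); print(s['position'],s['tcp_rot'].round(4),s['finger_gap'],s['force'])
print(T2tool(s,[.6157,.1812,.33]))
E
```

```text
[0.58385967 0.11995982 0.33003745] [[ 0.2079  0.0032 -0.9781]
 [ 0.9781 -0.002   0.2079]
 [-0.0013 -1.     -0.0036]] 0.015334831952729897 [ 1.4173194   1.29687494 -2.04221588]
[ 6.65223127e+01  1.52099585e-02 -1.84105771e+01]
```

View pics/w3.png

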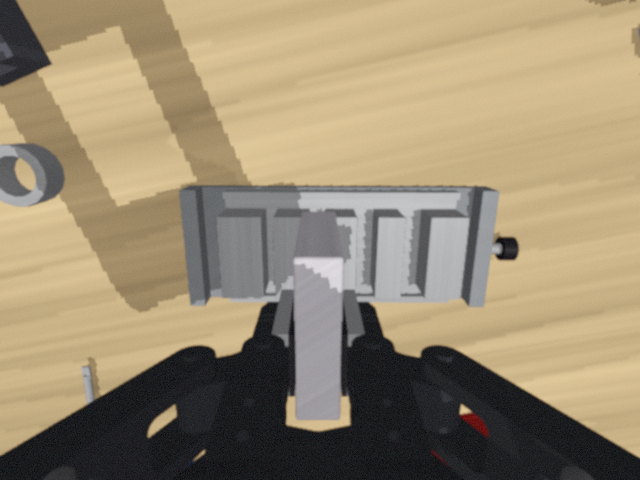

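The plate is held squarely, and the rack spans (185–497, 185–305) with the slots nearly parallel to the plate. I'll enlarge that area to refine the slot positions.

```bash
python3 - <<'E'
from h import *
im,d,c=load('wrist')
a=cv2.resize(im[180:310,320:500],None,fx=4,fy=4,interpolation=cv2.INTER_CUBIC)
cv2.imwrite('pics/c3.png',a[:,:,::-1])
E
```

```text
(no output)
```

View pics/c3.png

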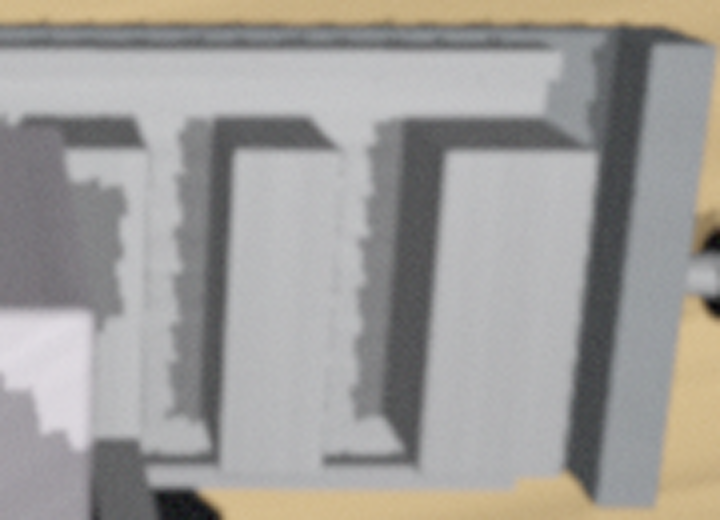

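```bash
python3 - <<'E'
from h import *
im,d,c=load('wrist')
R=lambda l:np.array(l)/4+[320,180]
L=[((446,150),(418,470),59.5),((597,150),(563,470),85),((235,150),(220,468),24),((342,150),(322,468),42.5),((146,150),(140,450),10)]
cen=np.array([.60452,.12936]);ry=np.array([.2103,.9776]);rx=np.array([ry[1],-ry[0]])
for a,b,y in L:
    p=atz(c,R([a,b]),.042)[:,:2]; e=p[0]-p[1]; q=p-cen
    print(y,np.linalg.norm(e).round(4),np.degrees(np.arctan2(e[1],e[0]))-180,(q@rx*1000).round(1),(q@ry*1000).round(1),'s',((q@ry).mean()*1000-y).round(2))
E
```

```text
59.5 0.0583 -12.088140057488602 [-27.8  30.5] [61.2 61.2] s 1.72
85 0.0582 -11.558986388175924 [-27.9  30.4] [86.2 86.8] s 1.51
24 0.058 -12.03531677089265 [-27.7  30.4] [26.1 26.2] s 2.11
42.5 0.058 -11.799957240979325 [-27.7  30.3] [43.9 44.2] s 1.57
10 0.0546 -11.443294064495632 [-27.6  27. ] [11.2 11.9] s 1.53
```

```bash
python3 - <<'E'
from h import *
s=read_state(); print(T2tool(s,[.6183,.1802,.2588]))
E
```

```text
[ 66.1792964   71.22514003 -20.90621323]
```

Call:
apply_moves(rows=[{"hand":0,"tx":30,"ty":0,"tz":-10,"wx":0,"wy":0,"wz":0},{"hand":0,"tx":60,"ty":10,"tz":-20.5,"wx":0,"wy":0,"wz":0},{"hand":0,"tx":66.2,"ty":30,"tz":-20.9,"wx":0,"wy":0,"wz":0},{"hand":0,"tx":66.2,"ty":45,"tz":-20.9,"wx":0,"wy":0,"wz":0},{"hand":0,"tx":66.2,"ty":60,"tz":-20.9,"wx":0,"wy":0,"wz":0}])

```text
time_s: 5.17
position: [0.6177, 0.1796, 0.2683]
tcp_rot: [[0.208, 0.001, -0.978], [0.978, -0.003, 0.208], [-0.003, -1.0, -0.002]]
force: [-0.7, 0.2, -1.1]
finger_gap: 0.015
```

Call:
apply_moves(rows=[{"hand":0,"tx":0,"ty":5,"tz":0,"wx":0,"wy":0,"wz":0},{"hand":0,"tx":0,"ty":9,"tz":0,"wx":0,"wy":0,"wz":0},{"hand":0,"tx":0,"ty":11,"tz":0,"wx":0,"wy":0,"wz":0},{"hand":0,"tx":0,"ty":11,"tz":0,"wx":0,"wy":0,"wz":0}])

```text
time_s: 5.5
position: [0.6177, 0.1789, 0.2573]
tcp_rot: [[0.209, 0.001, -0.978], [0.978, -0.003, 0.209], [-0.003, -1.0, -0.002]]
force: [0.1, 0.4, -1.6]
finger_gap: 0.0149
```

```bash
python3 - <<'E'
from h import *
s=read_state(); print(s['position'],s['tcp_rot'].round(4),s['force'],T2tool(s,[.6183,.1802,.2588]))
E
```

```text
[0.61773609 0.17888075 0.2572824 ] [[ 0.2086  0.001  -0.978 ]
 [ 0.978  -0.0032  0.2086]
 [-0.0029 -1.     -0.0017]] [ 0.07510305  0.40071545 -1.55016662] [ 1.40341447 -1.52122933 -0.27892602]
```

Call:
apply_moves(rows=[{"hand":0,"tx":1.6,"ty":0,"tz":-0.3,"wx":0,"wy":0,"wz":-0.13},{"hand":0,"tx":1.6,"ty":0,"tz":-0.3,"wx":0,"wy":0,"wz":-0.13},{"hand":0,"tx":1.6,"ty":2,"tz":-0.3,"wx":0,"wy":0,"wz":-0.13},{"hand":0,"tx":1.6,"ty":4,"tz":-0.3,"wx":0,"wy":0,"wz":-0.13},{"hand":0,"tx":1.6,"ty":5,"tz":-0.3,"wx":0,"wy":0,"wz":-0.13}])

```text
time_s: 5.92
position: [0.6184, 0.1804, 0.2523]
tcp_rot: [[0.209, 0.002, -0.978], [0.978, -0.001, 0.209], [-0.001, -1.0, -0.002]]
force: [-0.1, 0.3, -2.2]
finger_gap: 0.0145
```

```bash
python3 - <<'E'
from h import *
s=read_state(); print(s['position'],s['tcp_rot'].round(4),s['force'],T2tool(s,[.6183,.1802,.2588]))
E
```

```text
[0.61837382 0.18038347 0.25230968] [[ 2.086e-01  1.800e-03 -9.780e-01]
 [ 9.780e-01 -9.000e-04  2.086e-01]
 [-5.000e-04 -1.000e+00 -1.900e-03]] [-0.05652438  0.28647206 -2.16885513] [-0.19818689 -6.49027428  0.02136736]
```

Call:
apply_moves(rows=[{"hand":0,"tx":0,"ty":0.7,"tz":0,"wx":0,"wy":0,"wz":0},{"hand":0,"tx":0,"ty":1.4,"tz":0,"wx":0,"wy":0,"wz":0},{"hand":0,"tx":0,"ty":2.1,"tz":0,"wx":0,"wy":0,"wz":0},{"hand":0,"tx":0,"ty":2.7,"tz":0,"wx":0,"wy":0,"wz":0},{"hand":0,"tx":0,"ty":2.7,"tz":0,"wx":0,"wy":0,"wz":0}])

```text
time_s: 6.33
position: [0.6184, 0.1805, 0.2495]
tcp_rot: [[0.208, 0.002, -0.978], [0.978, -0.001, 0.208], [-0.0, -1.0, -0.002]]
force: [0.4, 0.9, -2.1]
finger_gap: 0.0152
```

Call:
apply_moves(rows=[{"hand":0,"tx":0,"ty":0.7,"tz":0,"wx":0,"wy":0,"wz":0},{"hand":0,"tx":0,"ty":1.4,"tz":0,"wx":0,"wy":0,"wz":0},{"hand":0,"tx":0,"ty":2.1,"tz":0,"wx":0,"wy":0,"wz":0},{"hand":0,"tx":0,"ty":2.8,"tz":0,"wx":0,"wy":0,"wz":0},{"hand":0,"tx":0,"ty":3,"tz":0,"wx":0,"wy":0,"wz":0}])

```text
time_s: 6.75
position: [0.6184, 0.1805, 0.2464]
tcp_rot: [[0.209, 0.002, -0.978], [0.978, -0.001, 0.209], [-0.0, -1.0, -0.002]]
force: [0.6, 0.6, -1.8]
finger_gap: 0.0151
```

Call:
apply_moves(rows=[{"hand":0,"tx":0,"ty":1.4,"tz":0,"wx":0,"wy":0,"wz":0},{"hand":0,"tx":0,"ty":2.8,"tz":0,"wx":0,"wy":0,"wz":0},{"hand":0,"tx":0,"ty":4.2,"tz":0,"wx":0,"wy":0,"wz":0},{"hand":0,"tx":0,"ty":5.6,"tz":0,"wx":0,"wy":0,"wz":0},{"hand":0,"tx":0,"ty":7,"tz":0,"wx":0,"wy":0,"wz":0}])

```text
time_s: 7.17
position: [0.6184, 0.1805, 0.2392]
tcp_rot: [[0.209, 0.002, -0.978], [0.978, -0.001, 0.209], [-0.0, -1.0, -0.002]]
force: [-0.4, -0.3, -1.9]
finger_gap: 0.015
```

Call:
apply_moves(rows=[{"hand":0,"tx":0,"ty":1.4,"tz":0,"wx":0,"wy":0,"wz":0},{"hand":0,"tx":0,"ty":2.8,"tz":0,"wx":0,"wy":0,"wz":0},{"hand":0,"tx":0,"ty":4.2,"tz":0,"wx":0,"wy":0,"wz":0},{"hand":0,"tx":0,"ty":5.6,"tz":0,"wx":0,"wy":0,"wz":0},{"hand":0,"tx":0,"ty":7,"tz":0,"wx":0,"wy":0,"wz":0}])

```text
time_s: 7.58
position: [0.6184, 0.1805, 0.2321]
tcp_rot: [[0.209, 0.002, -0.978], [0.978, -0.001, 0.209], [-0.0, -1.0, -0.002]]
force: [0.9, 0.1, -1.0]
finger_gap: 0.015
```

Bottom at about 23 mm. Next: 7 mm more, then slower steps to the floor.

Call:
apply_moves(rows=[{"hand":0,"tx":0,"ty":1.5,"tz":0,"wx":0,"wy":0,"wz":0},{"hand":0,"tx":0,"ty":3,"tz":0,"wx":0,"wy":0,"wz":0},{"hand":0,"tx":0,"ty":4.5,"tz":0,"wx":0,"wy":0,"wz":0},{"hand":0,"tx":0,"ty":6,"tz":0,"wx":0,"wy":0,"wz":0},{"hand":0,"tx":0,"ty":7,"tz":0,"wx":0,"wy":0,"wz":0}])

```text
time_s: 8.0
position: [0.6184, 0.1805, 0.2248]
tcp_rot: [[0.209, 0.002, -0.978], [0.978, -0.001, 0.209], [-0.0, -1.0, -0.002]]
force: [-0.4, -0.5, -1.1]
finger_gap: 0.0146
```

Call:
apply_moves(rows=[{"hand":0,"tx":0,"ty":0.6,"tz":0,"wx":0,"wy":0,"wz":0},{"hand":0,"tx":0,"ty":1.2,"tz":0,"wx":0,"wy":0,"wz":0},{"hand":0,"tx":0,"ty":1.8,"tz":0,"wx":0,"wy":0,"wz":0},{"hand":0,"tx":0,"ty":2,"tz":0,"wx":0,"wy":0,"wz":0},{"hand":0,"tx":0,"ty":2,"tz":0,"wx":0,"wy":0,"wz":0}])

```text
time_s: 8.42
position: [0.6184, 0.1805, 0.2229]
tcp_rot: [[0.209, 0.002, -0.978], [0.978, -0.001, 0.209], [-0.0, -1.0, -0.002]]
force: [-0.1, 1.6, -1.0]
finger_gap: 0.0146
```

Call:
apply_moves(rows=[{"hand":0,"tx":0,"ty":0.3,"tz":0,"wx":0,"wy":0,"wz":0},{"hand":0,"tx":0,"ty":0.6,"tz":0,"wx":0,"wy":0,"wz":0},{"hand":0,"tx":0,"ty":0.9,"tz":0,"wx":0,"wy":0,"wz":0},{"hand":0,"tx":0,"ty":0.9,"tz":0,"wx":0,"wy":0,"wz":0}])

```text
time_s: 8.75
position: [0.6184, 0.1806, 0.2229]
tcp_rot: [[0.209, 0.002, -0.978], [0.978, -0.001, 0.209], [-0.0, -1.0, -0.002]]
force: [-2.1, -0.0, 6.2]
finger_gap: 0.015
```

Floor contact: the force rose about 7 N and z stopped. I'll release and retreat.

Call:
apply_moves(rows=[{"hand":0.2,"tx":0,"ty":0,"tz":0,"wx":0,"wy":0,"wz":0},{"hand":0.25,"tx":0,"ty":0,"tz":0,"wx":0,"wy":0,"wz":0},{"hand":0.3,"tx":0,"ty":0,"tz":0,"wx":0,"wy":0,"wz":0},{"hand":0.35,"tx":0,"ty":0,"tz":0,"wx":0,"wy":0,"wz":0},{"hand":0.35,"tx":0,"ty":0,"tz":0,"wx":0,"wy":0,"wz":0}])

```text
time_s: 9.17
position: [0.6184, 0.1805, 0.2227]
tcp_rot: [[0.209, 0.002, -0.978], [0.978, -0.001, 0.209], [-0.0, -1.0, -0.002]]
force: [0.2, -0.0, 1.0]
finger_gap: 0.0299
```

Call:
apply_moves(rows=[{"hand":0.35,"tx":0,"ty":-10,"tz":0,"wx":0,"wy":0,"wz":0},{"hand":0.35,"tx":0,"ty":-30,"tz":0,"wx":0,"wy":0,"wz":0},{"hand":0.35,"tx":0,"ty":-60,"tz":0,"wx":0,"wy":0,"wz":0},{"hand":0.35,"tx":0,"ty":-95,"tz":0,"wx":0,"wy":0,"wz":0},{"hand":0.35,"tx":0,"ty":-120,"tz":0,"wx":0,"wy":0,"wz":0}])

```text
time_s: 9.58
position: [0.6185, 0.1807, 0.346]
tcp_rot: [[0.209, 0.004, -0.978], [0.978, -0.0, 0.209], [0.001, -1.0, -0.004]]
force: [1.1, -0.7, 0.1]
finger_gap: 0.0301
```

```bash
python3 - <<'E'
from h import *
s=read_state(); print(s['position'],s['tcp_rot'].round(4),s['force'],T2tool(s,[.5794,-.226,.34]))
im,d,c=snap('wrist','w4.png')
print(np.degrees(np.arctan2(.9794,.2086)))
E
```

```text
[0.61854104 0.18065868 0.34598819] [[ 2.085e-01  4.200e-03 -9.780e-01]
 [ 9.780e-01 -3.000e-04  2.085e-01]
 [ 6.000e-04 -1.000e+00 -4.100e-03]] [ 1.06236749 -0.65526457  0.0630301 ] [-405.88537014    5.94190484  -46.48570503]
77.97637606786398
```

View pics/w4.png

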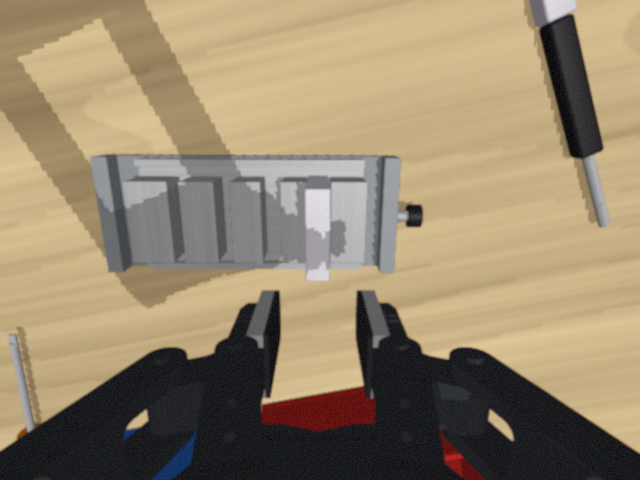

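The thick plate stands in the 17 mm slot (image x 305–330). Next is the thin plate.

Call:
apply_moves(rows=[{"hand":0.35,"tx":-35,"ty":0,"tz":-4,"wx":0,"wy":0,"wz":0},{"hand":0.45,"tx":-75,"ty":0,"tz":-8,"wx":0,"wy":1,"wz":0},{"hand":0.55,"tx":-115,"ty":0,"tz":-13,"wx":0.2,"wy":1,"wz":0},{"hand":0.6,"tx":-155,"ty":0,"tz":-18,"wx":0.2,"wy":2,"wz":0},{"hand":0.6,"tx":-195,"ty":0,"tz":-22,"wx":0.2,"wy":2.3,"wz":0}])

```text
time_s: 10.05
position: [0.6007, -0.0158, 0.3514]
tcp_rot: [[0.248, 0.01, -0.969], [0.969, 0.002, 0.248], [0.004, -1.0, -0.009]]
force: [0.3, -0.4, -0.1]
finger_gap: 0.0516
```

Call:
apply_moves(rows=[{"hand":0.6,"tx":-40,"ty":0,"tz":-6,"wx":0,"wy":0,"wz":0},{"hand":0.6,"tx":-80,"ty":0,"tz":-12,"wx":0,"wy":0,"wz":0},{"hand":0.6,"tx":-120,"ty":0,"tz":-18,"wx":0,"wy":0,"wz":0},{"hand":0.6,"tx":-160,"ty":0,"tz":-24,"wx":0,"wy":0,"wz":0},{"hand":0.6,"tx":-190,"ty":0,"tz":-30,"wx":0,"wy":0,"wz":0}])

```text
time_s: 10.47
position: [0.5818, -0.2104, 0.3515]
tcp_rot: [[0.249, 0.01, -0.969], [0.969, 0.001, 0.249], [0.003, -1.0, -0.009]]
force: [0.6, -0.3, 0.5]
finger_gap: 0.0514
```

```bash
python3 - <<'E'
from h import *
s=read_state(); print(s['position'],s['tcp_rot'].round(4),s['force'],T2tool(s,[.5794,-.226,.051+.1547+.003]),s['joint_vel'].round(1))
im,d,c=snap('wrist')
g=(im.min(2)>165).astype(np.uint8); print('bright blobs')
n,l,st,ce=cv2.connectedComponentsWithStats(g)
for i in range(1,n):
    if st[i,4]>200: print(st[i],cv2.minAreaRect(np.argwhere(l==i)[:,::-1].astype(np.float32)))
cv2.imwrite('pics/w5.png',im[:,:,::-1])
E
```

```text
[ 0.58184099 -0.21037748  0.35149084] [[ 2.488e-01  1.000e-02 -9.685e-01]
 [ 9.686e-01  6.000e-04  2.488e-01]
 [ 3.000e-03 -1.000e+00 -9.500e-03]] [ 0.58526925 -0.3207952   0.50345765] [-16.17359301 142.75024836  -0.16632034] [-30.8   7.7 -13.2   1.4   5.5 -30.5]
bright blobs
[ 441   34   60   65 1524] ((470.5, 66.0), (64.0, 59.0), 90.0)
[285 191  15  30 398] ((292.0, 205.5), (29.0, 14.0), 90.0)
```

View pics/w5.png

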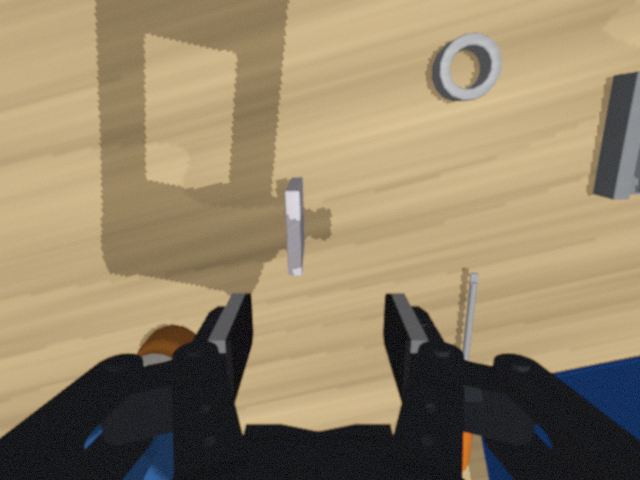

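```bash
python3 - <<'E'
from h import *
im,d,c=load('wrist')
p=atz(c,[(285.5,190.5),(299.5,190),(302.5,273.5),(289,274)],.065)[:,:2]; e=(p[0]+p[1]-p[2]-p[3])/2
print(p.round(4),p.mean(0).round(4),np.linalg.norm(e),np.linalg.norm(p[1]-p[0]),np.degrees(np.arctan2(e[1],e[0]))-180)
s=read_state(); print(s['position'],s['tcp_rot'].round(4),s['joint_vel'].round(2),s['time_s'])
m=(p.mean(0)+[.5794,-.226])/2
print(T2tool(s,[*m,.2087]))
E
```

```text
[[ 0.5516 -0.2243]
 [ 0.5535 -0.2154]
 [ 0.6104 -0.2286]
 [ 0.6085 -0.2378]] [ 0.581  -0.2266] 0.05845320141536186 0.009123957675572539 -13.199533125329197
[ 0.58220761 -0.21501522  0.35165437] [[ 2.507e-01  1.110e-02 -9.680e-01]
 [ 9.681e-01 -3.600e-03  2.507e-01]
 [-7.000e-04 -9.999e-01 -1.170e-02]] [ 3.57 -0.62  0.83  1.36 -0.74  6.3 ] 10.5167
[-11.30235134 142.96296356   0.79206799]
```

Call:
apply_moves(rows=[{"hand":0.6,"tx":-11.3,"ty":20,"tz":1,"wx":0.67,"wy":-0.8,"wz":0},{"hand":0.6,"tx":-11.3,"ty":50,"tz":1,"wx":0.67,"wy":-0.8,"wz":0},{"hand":0.6,"tx":-11.3,"ty":75,"tz":1,"wx":0.67,"wy":-0.8,"wz":0},{"hand":0.6,"tx":-11.3,"ty":80,"tz":1,"wx":0.67,"wy":-0.8,"wz":0},{"hand":0.6,"tx":-11.3,"ty":80,"tz":1,"wx":0.67,"wy":-0.8,"wz":0}])

```text
time_s: 10.93
position: [0.5784, -0.2254, 0.27]
tcp_rot: [[0.237, -0.004, -0.971], [0.971, 0.001, 0.237], [0.0, -1.0, 0.004]]
force: [-0.1, 0.4, 0.0]
finger_gap: 0.0513
```

```bash
python3 - <<'E'
from h import *
s=read_state(); print(s['position'],s['tcp_rot'].round(4),s['joint_vel'].round(2),s['time_s'])
print(T2tool(s,[.5802,-.2263,.2075]))
E
```

```text
[ 0.57843347 -0.22540534  0.27002875] [[ 2.372e-01 -4.100e-03 -9.714e-01]
 [ 9.715e-01  1.400e-03  2.372e-01]
 [ 3.000e-04 -1.000e+00  4.300e-03]] [ 0.38 -2.24 -2.45 -0.    1.22 -0.04] 10.9333
[-0.47151243 62.51975319 -2.19637201]
```

Call:
apply_moves(rows=[{"hand":0.6,"tx":-0.5,"ty":25,"tz":-2.2,"wx":-0.25,"wy":0,"wz":0},{"hand":0.6,"tx":-0.5,"ty":50,"tz":-2.2,"wx":-0.25,"wy":0,"wz":0},{"hand":0.6,"tx":-0.5,"ty":62,"tz":-2.2,"wx":-0.25,"wy":0,"wz":0},{"hand":0.6,"tx":-0.5,"ty":62,"tz":-2.2,"wx":-0.25,"wy":0,"wz":0},{"hand":0.6,"tx":-0.5,"ty":62,"tz":-2.2,"wx":-0.25,"wy":0,"wz":0}])

```text
time_s: 11.35
position: [0.5806, -0.2262, 0.2089]
tcp_rot: [[0.237, 0.0, -0.972], [0.972, 0.0, 0.237], [0.0, -1.0, -0.0]]
force: [0.8, -0.4, 1.1]
finger_gap: 0.051
```

Call:
apply_moves(newtons=40, rows=[{"hand":0.4,"tx":0,"ty":0,"tz":0,"wx":0,"wy":0,"wz":0},{"hand":0.3,"tx":0,"ty":0,"tz":0,"wx":0,"wy":0,"wz":0},{"hand":0.2,"tx":0,"ty":0,"tz":0,"wx":0,"wy":0,"wz":0},{"hand":0.1,"tx":0,"ty":0,"tz":0,"wx":0,"wy":0,"wz":0},{"hand":0.05,"tx":0,"ty":0,"tz":0,"wx":0,"wy":0,"wz":0}])

```text
time_s: 11.77
position: [0.5811, -0.2264, 0.2102]
tcp_rot: [[0.237, 0.002, -0.972], [0.972, -0.001, 0.237], [-0.0, -1.0, -0.002]]
force: [0.6, 0.3, 7.1]
finger_gap: 0.009
```

Call:
apply_moves(newtons=40, rows=[{"hand":0,"tx":0,"ty":0,"tz":0,"wx":0,"wy":0,"wz":0},{"hand":0,"tx":0,"ty":0,"tz":0,"wx":0,"wy":0,"wz":0},{"hand":0,"tx":0,"ty":0,"tz":0,"wx":0,"wy":0,"wz":0},{"hand":0,"tx":0,"ty":0,"tz":0,"wx":0,"wy":0,"wz":0},{"hand":0,"tx":0,"ty":0,"tz":0,"wx":0,"wy":0,"wz":0}])

```text
time_s: 12.18
position: [0.581, -0.2264, 0.2102]
tcp_rot: [[0.237, 0.002, -0.972], [0.972, -0.001, 0.237], [-0.0, -1.0, -0.002]]
force: [-1.1, 0.5, 2.1]
finger_gap: 0.0089
```

```bash
python3 - <<'E'
from h import *
s=read_state(); print(s['position'],s['tcp_rot'].round(4),s['joint_vel'].round(2),s['time_s'],s['force'])
E
```

```text
[ 0.5810108  -0.22637605  0.21019983] [[ 2.368e-01  2.000e-03 -9.716e-01]
 [ 9.716e-01 -6.000e-04  2.368e-01]
 [-1.000e-04 -1.000e+00 -2.000e-03]] [-0.   -0.01  0.06 -0.04  0.05 -0.03] 12.1833 [-1.08735967  0.45436125  2.10797124]
```

Call:
apply_moves(rows=[{"hand":0,"tx":0,"ty":-20,"tz":0,"wx":0,"wy":0,"wz":0},{"hand":0,"tx":0,"ty":-50,"tz":0,"wx":0,"wy":0,"wz":0},{"hand":0,"tx":0,"ty":-80,"tz":0,"wx":0,"wy":0,"wz":0},{"hand":0,"tx":0,"ty":-110,"tz":0,"wx":0,"wy":0,"wz":0},{"hand":0,"tx":0,"ty":-120,"tz":0,"wx":0,"wy":0,"wz":0}])

```text
time_s: 12.6
position: [0.5819, -0.2269, 0.3344]
tcp_rot: [[0.237, 0.007, -0.972], [0.972, -0.003, 0.237], [-0.002, -1.0, -0.008]]
force: [0.8, -0.9, -1.0]
finger_gap: 0.009
```

Call:
apply_moves(rows=[{"hand":0,"tx":30,"ty":0,"tz":5,"wx":0,"wy":0,"wz":0},{"hand":0,"tx":65,"ty":0,"tz":10,"wx":0,"wy":-0.5,"wz":0},{"hand":0,"tx":105,"ty":0,"tz":18,"wx":0,"wy":-1,"wz":0},{"hand":0,"tx":145,"ty":0,"tz":25,"wx":0,"wy":-1.7,"wz":0},{"hand":0,"tx":185,"ty":0,"tz":32,"wx":0,"wy":-1.7,"wz":0}])

```text
time_s: 13.02
position: [0.5941, -0.0381, 0.3328]
tcp_rot: [[0.208, 0.006, -0.978], [0.978, -0.003, 0.208], [-0.002, -1.0, -0.007]]
force: [-0.0, 0.2, -1.3]
finger_gap: 0.009
```

Call:
apply_moves(rows=[{"hand":0,"tx":35,"ty":0,"tz":4,"wx":0,"wy":0,"wz":0},{"hand":0,"tx":70,"ty":0,"tz":8,"wx":0,"wy":0,"wz":0},{"hand":0,"tx":95,"ty":0,"tz":12,"wx":0,"wy":0,"wz":0},{"hand":0,"tx":110,"ty":0,"tz":15,"wx":0,"wy":0,"wz":0},{"hand":0,"tx":110,"ty":0,"tz":15,"wx":0,"wy":0,"wz":0}])

```text
time_s: 13.43
position: [0.6017, 0.076, 0.3313]
tcp_rot: [[0.205, 0.004, -0.979], [0.979, -0.002, 0.205], [-0.001, -1.0, -0.005]]
force: [-0.9, -0.8, -1.0]
finger_gap: 0.0089
```

```bash
python3 - <<'E'
from h import *
s=read_state(); print(s['position'],s['tcp_rot'].round(4),s['joint_vel'].round(2),s['time_s'],s['finger_gap'],T2tool(s,[.6034,.1140,.2102+.050]))
im,d,c=snap('wrist','w6.png')
a=cv2.resize(im[170:330,170:470],None,fx=2.6,fy=2.6,interpolation=cv2.INTER_CUBIC)
cv2.imwrite('pics/c6.png',a[:,:,::-1])
E
```

```text
[0.60170892 0.07595672 0.33134991] [[ 2.049e-01  4.400e-03 -9.788e-01]
 [ 9.788e-01 -1.800e-03  2.049e-01]
 [-9.000e-04 -1.000e+00 -4.700e-03]] [-3.09 -0.23  0.23 -2.05 -0.02 -2.52] 13.4333 0.008908048315386741 [37.64659498 71.0865816   6.47240169]
```

View pics/c6.png

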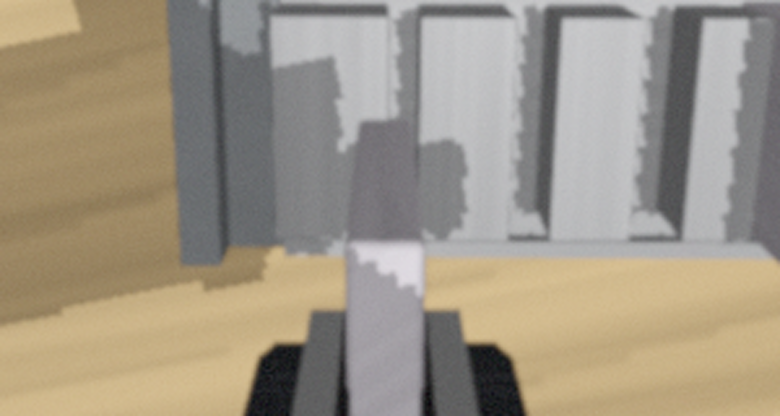

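```bash
python3 - <<'E'
from h import *
im,d,c=load('wrist')
R=lambda l:np.array(l)/2.6+[170,170]
L=[((521,17),(508,240),-22.5),((560,17),(550,240),-11.5),((645,17),(630,240),10),((703,17),(682,240),24)]
cen=np.array([.60452,.12936]);ry=np.array([.2103,.9776]);rx=np.array([ry[1],-ry[0]])
for a,b,y in L:
    p=atz(c,R([a,b]),.042)[:,:2]; e=p[0]-p[1]; q=p-cen
    print(y,np.degrees(np.arctan2(e[1],e[0]))-180,(q@rx*1000).round(1),(q@ry*1000).round(1),'s',((q@ry).mean()*1000-y).round(2))
E
```

```text
-22.5 -12.881024591585629 [-27.7  31.8] [-19.9 -20.6] s 2.24
-11.5 -11.47368261176689 [-27.7  31.7] [-10.1  -9.4] s 1.73
10 -11.377253642087112 [-27.8  31.5] [11.1 11.9] s 1.52
24 -11.974275139113047 [-27.9  31.4] [25.6 25.7] s 1.66
```

Call:
apply_moves(rows=[{"hand":0,"tx":25,"ty":0,"tz":4,"wx":0,"wy":0.1,"wz":0},{"hand":0,"tx":38,"ty":10,"tz":6.5,"wx":0,"wy":0.1,"wz":0},{"hand":0,"tx":38,"ty":30,"tz":6.5,"wx":0,"wy":0.1,"wz":0},{"hand":0,"tx":38,"ty":45,"tz":6.5,"wx":0,"wy":0.1,"wz":0},{"hand":0,"tx":38,"ty":60,"tz":6.5,"wx":0,"wy":0.1,"wz":0}])

```text
time_s: 13.9
position: [0.6031, 0.1121, 0.2695]
tcp_rot: [[0.207, 0.003, -0.978], [0.978, -0.004, 0.207], [-0.003, -1.0, -0.004]]
force: [-0.1, 0.3, -1.3]
finger_gap: 0.0084
```

Call:
apply_moves(rows=[{"hand":0,"tx":0,"ty":5,"tz":0,"wx":0,"wy":0,"wz":0},{"hand":0,"tx":0,"ty":9,"tz":0,"wx":0,"wy":0,"wz":0},{"hand":0,"tx":0,"ty":11,"tz":0,"wx":0,"wy":0,"wz":0},{"hand":0,"tx":0,"ty":11,"tz":0,"wx":0,"wy":0,"wz":0}])

```text
time_s: 14.23
position: [0.6032, 0.1117, 0.2582]
tcp_rot: [[0.207, 0.003, -0.978], [0.978, -0.004, 0.207], [-0.003, -1.0, -0.004]]
force: [0.5, 0.0, -0.8]
finger_gap: 0.009
```

```bash
python3 - <<'E'
from h import *
s=read_state(); print(s['position'],s['tcp_rot'].round(4),s['force'],s['finger_gap'],T2tool(s,[.6034,.1140,.2102+.0435]))
E
```

```text
[0.60318303 0.11171161 0.25822319] [[ 0.2072  0.0029 -0.9783]
 [ 0.9783 -0.0037  0.2072]
 [-0.003  -1.     -0.0036]] [ 0.48418589  0.04385594 -0.77940928] 0.009026467386755747 [2.297317   4.51529794 0.27842265]
```

Call:
apply_moves(rows=[{"hand":0,"tx":2.3,"ty":0,"tz":0.2,"wx":0,"wy":0,"wz":-0.17},{"hand":0,"tx":2.3,"ty":0,"tz":0.2,"wx":0,"wy":0,"wz":-0.17},{"hand":0,"tx":2.3,"ty":2,"tz":0.2,"wx":0,"wy":0,"wz":-0.17},{"hand":0,"tx":2.3,"ty":4,"tz":0.2,"wx":0,"wy":0,"wz":-0.17},{"hand":0,"tx":2.3,"ty":4.5,"tz":0.2,"wx":0,"wy":0,"wz":-0.17}])

```text
time_s: 14.65
position: [0.6034, 0.114, 0.2537]
tcp_rot: [[0.207, 0.004, -0.978], [0.978, -0.001, 0.207], [-0.0, -1.0, -0.004]]
force: [0.2, 0.0, -0.9]
finger_gap: 0.0088
```

```bash
python3 - <<'E'
from h import *
s=read_state(); print(s['position'],s['tcp_rot'].round(4),s['force'],s['finger_gap'],T2tool(s,[.6034,.1140,.2102+.0435]))
E
```

```text
[0.60342416 0.11398567 0.25368244] [[ 2.072e-01  3.700e-03 -9.783e-01]
 [ 9.783e-01 -8.000e-04  2.072e-01]
 [-0.000e+00 -1.000e+00 -3.700e-03]] [ 0.16145407  0.04067059 -0.86338732] 0.008833251561959502 [ 0.00901527 -0.01766457  0.02654416]
```

Call:
apply_moves(rows=[{"hand":0,"tx":0,"ty":0.7,"tz":0,"wx":0,"wy":0,"wz":0},{"hand":0,"tx":0,"ty":1.4,"tz":0,"wx":0,"wy":0,"wz":0},{"hand":0,"tx":0,"ty":2.1,"tz":0,"wx":0,"wy":0,"wz":0},{"hand":0,"tx":0,"ty":2.7,"tz":0,"wx":0,"wy":0,"wz":0},{"hand":0,"tx":0,"ty":2.7,"tz":0,"wx":0,"wy":0,"wz":0}])

```text
time_s: 15.07
position: [0.6035, 0.1141, 0.2509]
tcp_rot: [[0.207, 0.004, -0.978], [0.978, -0.001, 0.207], [0.0, -1.0, -0.004]]
force: [1.2, 0.9, -0.4]
finger_gap: 0.0087
```

Call:
apply_moves(rows=[{"hand":0,"tx":0,"ty":0.7,"tz":0,"wx":0,"wy":0,"wz":0},{"hand":0,"tx":0,"ty":1.4,"tz":0,"wx":0,"wy":0,"wz":0},{"hand":0,"tx":0,"ty":2.1,"tz":0,"wx":0,"wy":0,"wz":0},{"hand":0,"tx":0,"ty":2.8,"tz":0,"wx":0,"wy":0,"wz":0},{"hand":0,"tx":0,"ty":3,"tz":0,"wx":0,"wy":0,"wz":0}])

```text
time_s: 15.48
position: [0.6035, 0.1141, 0.2478]
tcp_rot: [[0.207, 0.004, -0.978], [0.978, -0.0, 0.207], [0.0, -1.0, -0.004]]
force: [0.6, 0.9, -0.6]
finger_gap: 0.009
```

The plate is 4 mm into the slot with no contact force, so I'll keep lowering.

Call:
apply_moves(rows=[{"hand":0,"tx":0,"ty":1.4,"tz":0,"wx":0,"wy":0,"wz":0},{"hand":0,"tx":0,"ty":2.8,"tz":0,"wx":0,"wy":0,"wz":0},{"hand":0,"tx":0,"ty":4.2,"tz":0,"wx":0,"wy":0,"wz":0},{"hand":0,"tx":0,"ty":5.6,"tz":0,"wx":0,"wy":0,"wz":0},{"hand":0,"tx":0,"ty":7,"tz":0,"wx":0,"wy":0,"wz":0}])

```text
time_s: 15.9
position: [0.6035, 0.1142, 0.2406]
tcp_rot: [[0.207, 0.004, -0.978], [0.978, -0.0, 0.207], [0.0, -1.0, -0.004]]
force: [0.1, 0.3, -0.6]
finger_gap: 0.0089
```

Call:
apply_moves(rows=[{"hand":0,"tx":0,"ty":1.4,"tz":0,"wx":0,"wy":0,"wz":0},{"hand":0,"tx":0,"ty":2.8,"tz":0,"wx":0,"wy":0,"wz":0},{"hand":0,"tx":0,"ty":4.2,"tz":0,"wx":0,"wy":0,"wz":0},{"hand":0,"tx":0,"ty":5.6,"tz":0,"wx":0,"wy":0,"wz":0},{"hand":0,"tx":0,"ty":7,"tz":0,"wx":0,"wy":0,"wz":0}])

```text
time_s: 16.32
position: [0.6036, 0.1142, 0.2335]
tcp_rot: [[0.207, 0.004, -0.978], [0.978, -0.0, 0.207], [0.0, -1.0, -0.004]]
force: [1.0, 0.9, -0.7]
finger_gap: 0.0088
```

Floor expected at TCP z = 0.2242.

Call:
apply_moves(rows=[{"hand":0,"tx":0,"ty":1.5,"tz":0,"wx":0,"wy":0,"wz":0},{"hand":0,"tx":0,"ty":3,"tz":0,"wx":0,"wy":0,"wz":0},{"hand":0,"tx":0,"ty":4.5,"tz":0,"wx":0,"wy":0,"wz":0},{"hand":0,"tx":0,"ty":6,"tz":0,"wx":0,"wy":0,"wz":0},{"hand":0,"tx":0,"ty":7,"tz":0,"wx":0,"wy":0,"wz":0}])

```text
time_s: 16.73
position: [0.6036, 0.1142, 0.2262]
tcp_rot: [[0.207, 0.004, -0.978], [0.978, -0.0, 0.207], [0.0, -1.0, -0.004]]
force: [-0.5, 2.0, -0.2]
finger_gap: 0.0088
```

Call:
apply_moves(rows=[{"hand":0,"tx":0,"ty":0.6,"tz":0,"wx":0,"wy":0,"wz":0},{"hand":0,"tx":0,"ty":1.2,"tz":0,"wx":0,"wy":0,"wz":0},{"hand":0,"tx":0,"ty":1.8,"tz":0,"wx":0,"wy":0,"wz":0},{"hand":0,"tx":0,"ty":2.1,"tz":0,"wx":0,"wy":0,"wz":0},{"hand":0,"tx":0,"ty":2.1,"tz":0,"wx":0,"wy":0,"wz":0}])

```text
time_s: 17.15
position: [0.6036, 0.1142, 0.2242]
tcp_rot: [[0.207, 0.004, -0.978], [0.978, -0.0, 0.207], [0.0, -1.0, -0.004]]
force: [0.2, 0.6, -1.0]
finger_gap: 0.0086
```

Call:
apply_moves(rows=[{"hand":0,"tx":0,"ty":0.3,"tz":0,"wx":0,"wy":0,"wz":0},{"hand":0,"tx":0,"ty":0.6,"tz":0,"wx":0,"wy":0,"wz":0},{"hand":0,"tx":0,"ty":0.8,"tz":0,"wx":0,"wy":0,"wz":0},{"hand":0,"tx":0,"ty":0.8,"tz":0,"wx":0,"wy":0,"wz":0}])

```text
time_s: 17.48
position: [0.6036, 0.1142, 0.2242]
tcp_rot: [[0.207, 0.004, -0.978], [0.978, -0.0, 0.207], [0.0, -1.0, -0.004]]
force: [-1.6, 1.3, 5.8]
finger_gap: 0.0089
```

Floor reached (about 6 N). I'll release and retreat, then check from the top.

Call:
apply_moves(rows=[{"hand":0.13,"tx":0,"ty":0,"tz":0,"wx":0,"wy":0,"wz":0},{"hand":0.18,"tx":0,"ty":0,"tz":0,"wx":0,"wy":0,"wz":0},{"hand":0.25,"tx":0,"ty":0,"tz":0,"wx":0,"wy":0,"wz":0},{"hand":0.3,"tx":0,"ty":0,"tz":0,"wx":0,"wy":0,"wz":0},{"hand":0.3,"tx":0,"ty":0,"tz":0,"wx":0,"wy":0,"wz":0}])

```text
time_s: 17.9
position: [0.6036, 0.1141, 0.224]
tcp_rot: [[0.207, 0.004, -0.978], [0.978, -0.0, 0.207], [0.0, -1.0, -0.004]]
force: [0.5, -0.6, -1.0]
finger_gap: 0.0259
```

Call:
apply_moves(rows=[{"hand":0.3,"tx":0,"ty":-10,"tz":0,"wx":0,"wy":0,"wz":0},{"hand":0.3,"tx":0,"ty":-30,"tz":0,"wx":0,"wy":0,"wz":0},{"hand":0.3,"tx":0,"ty":-60,"tz":0,"wx":0,"wy":0,"wz":0},{"hand":0.3,"tx":0,"ty":-95,"tz":0,"wx":0,"wy":0,"wz":0},{"hand":0.3,"tx":0,"ty":-120,"tz":0,"wx":0,"wy":0,"wz":0}])

```text
time_s: 18.32
position: [0.6034, 0.1142, 0.3472]
tcp_rot: [[0.207, 0.006, -0.978], [0.978, -0.0, 0.207], [0.001, -1.0, -0.006]]
force: [1.0, 0.3, 0.9]
finger_gap: 0.0254
```

```bash
python3 - <<'E'
from h import *
s=read_state(); print(s['position'],s['time_s'],s['force'],s['finger_gap'])
im,d,c=snap('wrist','w7.png')
E
```

```text
[0.60342315 0.11422593 0.34722806] 18.3167 [1.03685343 0.33194153 0.91619654] 0.0253637939852188
```

View pics/w7.png

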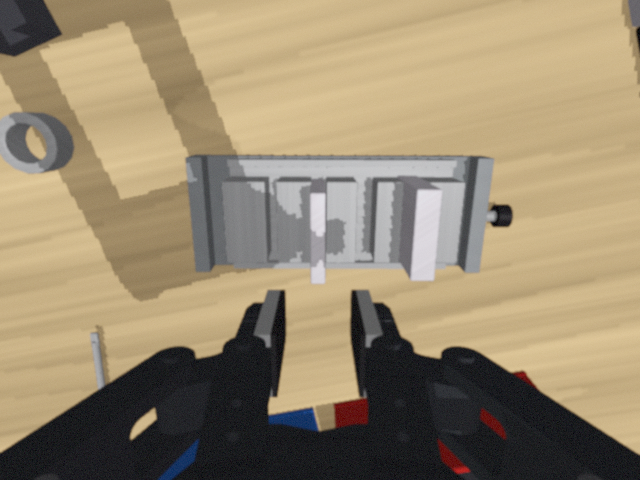

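Both plates stand in their slots: the thin one at (318,237) in the 11 mm slot, the thick one at (425,235) in the 17 mm slot. I'll do one numeric check of position and height before handing in.

```bash
python3 - <<'E'
from h import *
im,d,c=load('wrist')
cen=np.array([.60452,.12936]);ry=np.array([.2103,.9776]);rx=np.array([ry[1],-ry[0]])
for n,l in (('thin',[(311,192),(325,192),(325,282),(311,282)]),('thick',[(415,190),(441,190),(435,279),(411,279)])):
    p=atz(c,l,.079)[:,:2].mean(0)-cen; u,v=np.mean(l,0).astype(int)
    print(n,'x',p@rx*1000,'y',p@ry*1000,'top z',atdepth(c,[(u,v)],[np.median(d[v-10:v+10,u-2:u+3])])[0,2])
E
python3 -c "
from station import finish_job; print(finish_job())"
```

```text
thin x 2.3815046903989945 y -15.536526564977489 top z 0.07800603373579554
thick x 0.4382373044316019 y 51.55314950862012 top z 0.07788926004211036
the job is handed in; nothing more can be done
None
```

Both plates are in the rack and the job is handed in: the 15.5 mm plate stands in the 17 mm slot and the 9.5 mm plate in the 11 mm slot. I measured the comb's shift from the camera images at about +1.7 mm. Each plate went in without touching the ribs, and touched the slot floor lightly, with about 6–7 N of force. I then opened the gripper and drew it clear. The robot's clock stood at about 18 s of the 64 s allowed.

| Last check (mm, rack frame) | x | y | top height | top if fully home |
|---|---|---|---|---|
| 9.5 mm plate | +2.4 | -15.5 | about 78 | 79 |
| 15.5 mm plate | +0.4 | +51.6 | about 78 | 79 |

All positions are within the required limits. No check failed. The one disagreement is the thick plate's y: the final picture gives 51.6 mm and the arm's own position about 52.9 mm, both well inside 41–61 mm. The final picture shows only part of the bench, so I did not re-check every bystander. The arm never went near them at low height and no unexpected forces appeared.

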